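# Drive a worn bush out of a shock-absorber eye with a drift

## Robot

A 6-joint arm with a two-finger parallel gripper is mounted at the origin on the work surface. World frame = base frame: x ahead of the robot, y to its left, z up, the work surface at z = 0. Lengths are in m, angles in rad, forces in N, time in s.
With the tool pointing down it reaches from about 0.275 to 0.725 m from the base axis. Payload 5.6 kg.
Tool frame: the origin (TCP) lies at the very end of the fingers, on their centre line; the grasp point (between the pads) lies ctrl.tcp_to_grasp behind it (ctrl.tcp_to_grasp is the distance from the TCP to the grasp point, in m); z points along the fingers, y is the line along which they close (so a half turn about z gives the same grasp; the last joint's range is limited). The gripper opens to 85 mm and grips with 20 to 120 N. Pads are 22 mm wide; open, the fingers measure 114 mm over their backs; the gripper's body (76 mm by 85 mm) begins 54 mm behind the grasp point. The pads swing forward as they close: fully open they stand 13 mm farther back than shut.
Start: joints at [1.393, 0.255, 0.108, 0, -1.424, -0.285], TCP at [0.246, 0.492, 0.231] pointing down, gripper open.
Joint ranges: [-2.95, 2.95], [-1.21, 1.97], [-1.09, 1.5], [-2.87, 1.71], [-2.94, -0.07], [-3.05, 3.05]. Speed limits (rad/s): [2.57, 2.57, 3.14, 3.14, 3.14, 3.14].

## Interface

Orientations are given as [roll, pitch, yaw] about the fixed x, y, z axes, in that order (R = Rz(yaw) Ry(pitch) Rx(roll)).
In Python, from rig import ctrl gives the robot as it stands.
- The arm moves only by the tool drive_tool, never from a script. Its argument "steps" is a list of rows, each an object with "slide": the shift along the world's x, y, z in m, a list of three; "turn": the turn, a rotation vector about the world's x, y, z in rad, a list of three. In form: [{"slide": [x, y, z], "turn": [wx, wy, wz]}, ...]. A call has 1 to 12 rows; each row shifts and turns the commanded pose from where the row before left it; what a row does not reach is not made up. A row lasts 1/10 s, in which the tool goes at most 50 mm and 8.59 degrees, less where a joint would pass 70% of its speed; a pose out of reach is approached as far as the arm can. A call with a gripper value outside its range is refused whole. "jaw" is the opening, from 0 (shut) to 1 (fully open), set as the call begins (left out, the last holds). The fingers move at their own pace and stop on an object; "grip_force" is the grip in N (left out, the last holds). Time passes only in rows, so rows that do not move let the fingers close. It gives the time, the measured TCP pose, the force, the opening and the grip force at its end, in the units of the state.
- ctrl.sense(): the state, without advancing time (a new reading comes with each control period).
- ctrl.capture(name): name is "scene" or "side" or "wrist"; returns a dict with "frame" (384x512x3 uint8, red, green, blue), "depth" (384x512 float32, m along the optical axis (not along the pixel's ray), 0 where there is no reading), "K" (3x3 intrinsics, pixels), "rvec" (rotation vector, rad) and "tvec" (3), from world to camera coordinates, as OpenCV has them. Camera axes: x right, y down, z forward; pixel columns grow to the right and rows downward; lengths in m; the calibration is good to about 2 mm. A picture is of the moment at which its call begins.
- ctrl.hand_in(): hands the job in; it is judged then, once.
The state is a dict: "t": time; "joint_positions": joint angles; "qvel": joint speeds; "joint_efforts": joint torques, N m; "tool_pos": TCP position; "orientation": TCP orientation; "force": force on the tool from outside, world axes, zero at the start; "torque": the same for the moment, N m; "opening": finger opening in m; "grip_force": force on a finger pad.
Only numpy, scipy, OpenCV 4.12 (cv2) and the standard library are available. Lean on these libraries where they do the work, as an engineer would, in place of code of your own. Each camera call takes 0.05 s, during which the arm holds its last target. There are 200 camera calls.

## Task

Take the drift out of its wooden block, feel its nose into the bore of the shock-absorber eye on the push-out stand and press the worn bush down until it is fully out of the eye's underside, inside the receiver cup. Let only the drift touch the stand and what sits on it, never lean harder on it than the bush needs (it moves at about 12 N; 30 N is too much), then stand the drift back in its block, collar down on the wood, and let go; leave the other things on the shelf where they are.

Things in the scene. Friction and masses are not known exactly. Their poses are not given: they have to be found in the camera images.
- drift: Round drift standing upright in the wooden block: bare steel nose 17 mm diameter and 60 mm long with a 1 mm rounded edge, then a collar 34 mm diameter from 60 to 68 mm, then a plain black round grip 24 mm diameter from 68 to 129 mm. Origin: centre of the nose tip; z runs up the axis to the grip. Mass about 0.3 kg.
- holder: Fixed wooden block, 70 x 70 mm and 75 mm high, with one vertical through hole, 23 mm diameter, in the middle of its top. Origin: centre of its underside; z up. The drift's nose hangs in the hole (up to 3 mm of play) and its collar rests on the block's top, so the nose tip is then 15 mm above the shelf.
- stand: Fixed push-out stand: grey base plate 170 x 100 x 10 mm reaching from 50 mm behind to 120 mm ahead of the origin along x; on it, on a rubber pad, a steel receiver cup (66 mm outside, 48 mm inside, rim 72 mm above the shelf) that carries the bare alloy eye, and a strut at x = 98 mm under the eye's bar. Origin: on the cup's axis at the shelf; z up.
- eye_level (a point): Point on the cup's axis, 108 mm above the shelf, level with the eye's flat top. Eye: alloy ring 68 mm outside, 36 mm high, vertical bore 23 mm, 24 mm bar along the stand's +x. It is off this point by up to 7 mm along the stand's x and up to 7 mm along its y; not measured: see or feel for the bore. It does not shift sideways; pressed on its face it sinks 1 mm per 8 N, 4 mm at most.
- bush (a joint): How far (m) the worn brass bush, 22.6 mm diameter, 24 mm long, is pressed down. At 0 its top is 10 mm below the eye's top; it starts at 0 to 0.004. It drags with about 10 N all the way (0.4 N more per 10 mm/s) and stays where left. Fully out of the eye from 0.026; aim for 0.033, nose tip 43 mm below the eye's top. Hard stop at 0.045.
- torch: Yellow LED work torch lying on the shelf, 140 x 50 x 37 mm. Origin: centre of its underside. Leave it alone.
- chock: Red plastic wheel chock, 150 x 80 mm, 85 mm high. Origin: centre of its underside. Leave it alone.
- nutkey: Chrome locking wheel nut key lying on its side, 57 mm long, 30 mm thick. Origin: under its middle, on the shelf. Leave it alone.
- spray: Closed green spray bottle standing upright on the far side of the work, 70 mm diameter, 206 mm high. Origin: centre of its underside. Leave it alone.

How it is judged:
By the outcome, as a careful person would: the job done as asked, in the order asked, and still so for the second after the job is handed in, with the robot touching nothing.
It also fails if it takes over 72 s, if anything falls off the work surface, if the arm or the gripper's body presses on something with over 40 N, if the wrist force passes 120 N, or if a joint passes its speed limit or range.

## Working session

There is one attempt and no reset: what is moved stays moved. The work goes in short steps, Python scripts to look and compute and a tool call to move; the robot and the scene stay as the last step left them, time stands still between calls to the robot, and variables do not carry over. Pictures are saved under pics/ and viewed, at most 10 in all, crops included, and the job is handed in when it is done.

Besides the shell and the picture viewer there is one more tool, called after "Emit:" in YAML: its name, and indented under it one key for each argument. drive_tool: Moves the arm, as the interface text tells. Its arguments: {"type":"object","properties":{"steps":{"type":"array","items":{"type":"object","properties":{"slide":{"type":"array","items":{"type":"number"}},"turn":{"type":"array","items":{"type":"number"}}}}},"jaw":{"type":"number"},"grip_force":{"type":"number"}},"required":["steps"]}

```bash
mkdir -p pics; cat > h.py <<'E'
import numpy as np, cv2
from rig import ctrl
def cap(n,f=None):
    c=ctrl.capture(n); R=cv2.Rodrigues(np.array(c["rvec"],float))[0]; t=np.array(c["tvec"],float).ravel()
    d=c["depth"]; K=np.array(c["K"]); v,u=np.mgrid[:d.shape[0],:d.shape[1]]
    P=np.stack([(u-K[0,2])/K[0,0]*d,(v-K[1,2])/K[1,1]*d,d],-1)
    W=(P-t)@R; W[d==0]=np.nan
    if f: cv2.imwrite("pics/"+f,c["frame"][...,::-1])
    return c,W,R,t,K
E
python3 - <<'E'
from h import *
s=ctrl.sense(); print(s, ctrl.tcp_to_grasp)
I=[]
for n in("scene","side"):
    c,W,R,t,K=cap(n); I.append(c["frame"]); np.save(n+".npy",W); print(n,-R.T@t, R[2])
cv2.imwrite("pics/a.png",I[0][...,::-1]);cv2.imwrite("pics/b.png",I[1][...,::-1])
E
```

```text
{'t': 0.0, 'joint_positions': array([ 1.39262170e+00,  2.55770730e-01,  1.06995096e-01, -4.90675814e-04,
       -1.42393416e+00, -2.84606858e-01]), 'qvel': array([-3.69560474e-04,  1.66460716e-03,  7.26555119e-04, -5.53943338e-05,
       -8.34068476e-05, -5.68638593e-04]), 'joint_efforts': array([ 5.70052580e-04, -3.86629307e+01,  2.37931520e+01,  5.36495492e+00,
       -6.20724633e-03,  9.43634376e-06]), 'tool_pos': array([0.24525572, 0.49171784, 0.23037714]), 'orientation': array([ 3.13961989e+00, -7.15342438e-05, -4.62853680e-01]), 'force': array([ 0.32412723, -0.21265426,  0.20907772]), 'torque': array([-0.0033111 , -0.00334527, -0.04641558]), 'grip_force': 0.0, 'opening': 0.08540176024331952} 0.0187
scene [ 1.37957819 -0.61176064  0.96916797] [-0.57219149  0.4799737  -0.66499785]
side [ 0.53856038 -0.79220385  0.87923267] [ 0.07848477  0.71851312 -0.69107094]
```

View pics/a.png

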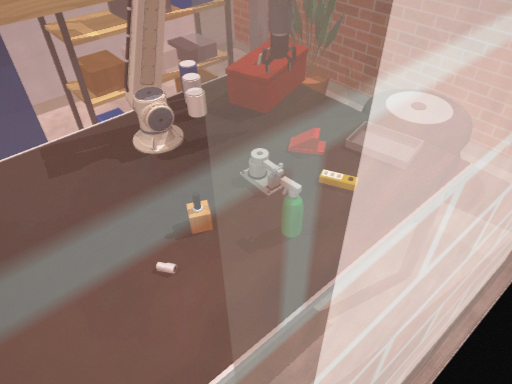

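View pics/b.png

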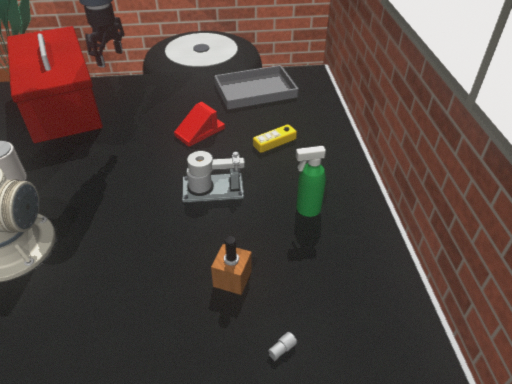

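Both views show the drift in its block (scene 198,210; side 232,262) and the eye with its bore on the stand (scene 260,157; side 200,158). The bar points right in the side view.

```bash
python3 - <<'E'
from h import *
for n,(u0,u1,v0,v1),(e0,e1,f0,f1) in (("side",(205,260,230,300),(180,250,145,210)),("scene",(180,220,190,240),(240,295,145,195))):
    W=np.load(n+".npy")
    A=W[v0:v1,u0:u1].reshape(-1,3);A=A[~np.isnan(A[:,0])]
    for lo,hi in((.07,.08),(.085,.15),(.14,.15)):
        B=A[(A[:,2]>lo)&(A[:,2]<hi)]; print(n,lo,len(B),B.mean(0),B.min(0),B.max(0)) if len(B) else print('none')
        if lo==.07: 
            r=cv2.minAreaRect((B[:,:2]*1000).astype(np.float32));print(r)
    A=W[f0:f1,e0:e1].reshape(-1,3);A=A[~np.isnan(A[:,0])]
    B=A[(A[:,2]>.104)&(A[:,2]<.112)];print("eye",len(B),B.mean(0),B.min(0),B.max(0))
    B=A[(A[:,2]>.005)&(A[:,2]<.014)];print("base",cv2.minAreaRect((B[:,:2]*1000).astype(np.float32)))
W=np.load("side.npy")
for nm,(u,v) in dict(spray=(311,190),key=(283,346),torch=(275,138),chock=(200,122)).items(): print(nm,W[v,u])
E
```

```text
side 0.07 606 [ 0.55347503 -0.16879054  0.07484559] [ 0.50818019 -0.20752911  0.0700088 ] [ 0.5985843  -0.1154935   0.07997213]
((553.5101928710938, -161.75106811523438), (73.33740234375, 71.21263885498047), 64.91114807128906)
side 0.085 260 [ 0.55303227 -0.16958713  0.12199856] [ 0.53878438 -0.18179212  0.08502193] [ 0.56537301 -0.15144217  0.14609585]
side 0.14 81 [ 0.55340052 -0.16481275  0.14330944] [ 0.54294593 -0.17558569  0.14004708] [ 0.56457765 -0.15144217  0.14609585]
eye 323 [0.49770973 0.16153459 0.10769995] [0.45831179 0.12886012 0.10401075] [0.59527646 0.19641728 0.11196217]
base ((529.0244750976562, 209.3937530517578), (284.77569580078125, 187.7500457763672), 83.8735580444336)
none
((0.0, 0.0), (0.0, 0.0), 0.0)
none
none<stdin>:10: RuntimeWarning: Mean of empty slice.
  ret = um.true_divide(
Traceback (most recent call last):
ValueError: zero-size array to reduction operation minimum which has no identity
```

Emit:
drive_tool:
  steps:
    - {"slide": [0.02, -0.022, 0.006]}
    - {"slide": [0.02, -0.028, 0.006]}
    - {"slide": [0.02, -0.028, 0.006]}
    - {"slide": [0.02, -0.028, 0.006]}
    - {"slide": [0.02, -0.028, 0.006]}
    - {"slide": [0.02, -0.028, 0.006]}
    - {"slide": [0.02, -0.028, 0.006]}
    - {"slide": [0.02, -0.028, 0.006]}
    - {"slide": [0.02, -0.028, 0.006]}
    - {"slide": [0.02, -0.028, 0.006]}
    - {"slide": [0.01, -0.014, 0]}
    - {"slide": [0, 0, 0]}

```text
invalid input at $.steps[0]: expected keys slide, turn
```

```bash
python3 - <<'E'
from h import *
c,W,R,t,K=cap("wrist","c.png"); np.save("wrist.npy",W); print(-R.T@t,R[2],K[0,0],ctrl.sense()["tool_pos"])
W=np.load("side.npy")
for nm,(u,v) in dict(spray=(311,190),key=(283,346),torch=(275,138),chock=(200,122)).items(): print(nm,W[v,u])
E
```

```text
[0.31405869 0.45860192 0.37265551] [-0.26696473  0.13298155 -0.95448716] 279.51395669348034 [0.24534563 0.4918404  0.23061282]
spray [0.77106806 0.01822782 0.09777988]
key [ 0.64436723 -0.35663373  0.02586665]
torch [0.72464581 0.32943782 0.03490635]
chock [0.49417171 0.405769   0.05950023]
```

View pics/c.png

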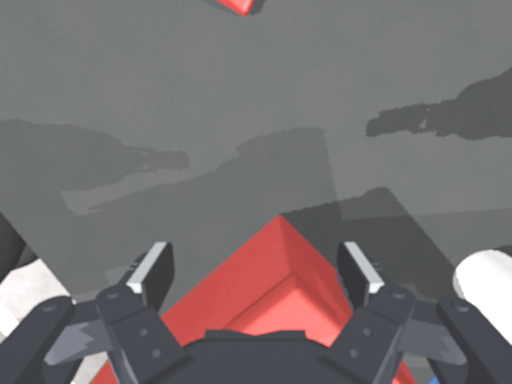

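The refused move left the gripper above a red toolbox (around 270,300 in the image). Resending with the turn key.

Emit:
drive_tool:
  steps:
    - {"slide": [0, 0, 0.03], "turn": [0, 0, 0]}
    - {"slide": [0.01, -0.018, 0.03], "turn": [0, 0, 0]}
    - {"slide": [0.02, -0.03, 0.03], "turn": [0, 0, 0]}
    - {"slide": [0.02, -0.03, 0], "turn": [0, 0, 0]}
    - {"slide": [0.02, -0.03, 0], "turn": [0, 0, 0]}
    - {"slide": [0.02, -0.03, 0], "turn": [0, 0, 0]}
    - {"slide": [0.025, -0.04, 0], "turn": [0, 0, 0]}
    - {"slide": [0.025, -0.04, 0], "turn": [0, 0, 0]}
    - {"slide": [0.025, -0.04, 0], "turn": [0, 0, 0]}
    - {"slide": [0.02, -0.03, 0], "turn": [0, 0, 0]}
    - {"slide": [0.015, -0.02, 0], "turn": [0, 0, 0]}
    - {"slide": [0, 0, 0], "turn": [0, 0, 0]}

```text
t: 1.35
tool_pos: [0.4466, 0.1819, 0.3209]
orientation: [3.14, 0.0, -0.466]
force: [-0.8, 1.5, 0.6]
opening: 0.0858
grip_force: 0.0
```

```bash
python3 - <<'E'
from h import *
c,W,R,t,K=cap("wrist","d.png"); np.save("wrist.npy",W); print(-R.T@t,R[2],ctrl.sense()["tool_pos"])
np.savez("wc.npz",R=R,t=t,K=K)
E
```

```text
[0.51518588 0.14835636 0.46305553] [-0.26635813  0.1345149  -0.95444177] [0.44592092 0.18305507 0.32087383]
```

View pics/d.png

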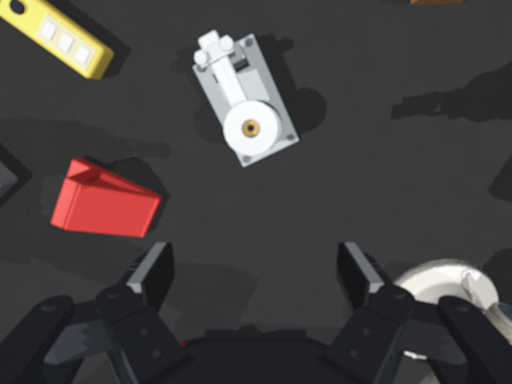

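The view shows the eye's white ring with the brass bush at about (251,128); the chock is at left (105,200), clear of the path.

```bash
python3 - <<'E'
from h import *
im=cv2.imread("pics/d.png"); z=np.load("wc.npz"); R,t,K=z["R"],z["t"],z["K"]; W=np.load("wrist.npy")
def ray(u,v,h):
    d=R.T@np.linalg.solve(K,[u,v,1]); C=-R.T@t; return C+d*(h-C[2])/d[2]
ro=im[100:160,215:290]; hsv=cv2.cvtColor(ro,cv2.COLOR_BGR2HSV)
up=cv2.resize(ro,None,fx=8,fy=8,interpolation=cv2.INTER_CUBIC); 
hu=cv2.cvtColor(up,cv2.COLOR_BGR2HSV)
m=((hu[...,1]>60)|(hu[...,2]<120)).astype(np.uint8)
n,l,s,c=cv2.connectedComponentsWithStats(m)
for i in range(1,n):
    if s[i,4]>1000: 
        u,v=(c[i]+.5)/8-.5+[215,100]; print(s[i],u,v,ray(u,v,.108),ray(u,v,.098))
P=W[100:160,215:290]; q=P[(P[...,2]>.105)&(P[...,2]<.111)]; print(len(q),np.median(q[:,2]))
vv,uu=np.nonzero((hsv[...,2]>200)); print(len(vv))
(x,y),r=cv2.minEnclosingCircle(q[:,:2].astype(np.float32)); print(x,y,r, q.min(0),q.max(0))
m2=(P[...,2]>.1).astype(np.uint8)*255
cc=cv2.HoughCircles(cv2.resize(cv2.cvtColor(ro,cv2.COLOR_BGR2GRAY),None,fx=4,fy=4),cv2.HOUGH_GRADIENT,1,20,param1=100,param2=20,minRadius=20,maxRadius=150)
for a in cc[0][:4]:
    u,v=(a[:2]+.5)/4-.5+[215,100]; print(a[2]/4,ray(u,v,.108))
E
```

```text
[ 534    0   66  147 5198] 286.6997402847249 105.94709503655253 [0.49647142 0.11465742 0.108     ] [0.49594433 0.1137083  0.098     ]
[ 390   15  117   94 1807] 270.77355423353623 106.149937742114 [0.50496653 0.13202262 0.108     ] [0.50467871 0.13156259 0.098     ]
[    0   106   190   374 32900] 221.9856800911854 144.05586246200608 [0.49150394 0.20696765 0.108     ] [0.49083695 0.20861842 0.098     ]
[  223   162   130   130 13304] 250.52347038484666 127.8108839446783 [0.49313774 0.16566413 0.108     ] [0.49251677 0.16615159 0.098     ]
[  365   365   235   115 14016] 279.4350742009133 154.66438356164383 [0.44663382 0.14792944 0.108     ] [0.44470308 0.14791741 0.098     ]
2057 0.10770865020325249
2719
0.49271559715270996 0.1664668768644333 0.03380345180630684 [0.4594218  0.13294426 0.10508097] [0.52614815 0.19996908 0.11043787]
33.925 [0.49487799 0.15821489 0.108     ]
29.4 [0.48979776 0.16495614 0.108     ]
17.825 [0.49650534 0.14947026 0.108     ]
21.9 [0.49222515 0.17315803 0.108     ]
```

Emit:
drive_tool:
  steps:
    - {"slide": [0.005, -0.02, 0], "turn": [0, 0, 0]}
    - {"slide": [0.005, -0.03, 0], "turn": [0, 0, 0]}
    - {"slide": [0.005, -0.035, 0], "turn": [0, 0, 0]}
    - {"slide": [0.005, -0.035, 0], "turn": [0, 0, 0]}
    - {"slide": [0.005, -0.035, 0], "turn": [0, 0, 0]}
    - {"slide": [0.005, -0.035, 0], "turn": [0, 0, 0]}
    - {"slide": [0.005, -0.035, 0], "turn": [0, 0, 0]}
    - {"slide": [0.005, -0.035, 0], "turn": [0, 0, 0]}
    - {"slide": [0.01, -0.035, 0], "turn": [0, 0, 0]}
    - {"slide": [0.005, -0.025, 0], "turn": [0, 0, 0]}
    - {"slide": [0.005, -0.01, 0], "turn": [0, 0, 0]}
    - {"slide": [0, 0, 0], "turn": [0, 0, 0]}

```text
t: 2.6
tool_pos: [0.5059, -0.1459, 0.3206]
orientation: [3.141, 0.001, -0.464]
force: [0.9, 0.3, -0.1]
opening: 0.0854
grip_force: 0.0
```

```bash
python3 - <<'E'
from h import *
c,W,R,t,K=cap("wrist","e.png"); np.save("wrist2.npy",W); s=ctrl.sense();print(-R.T@t,s["tool_pos"],s["orientation"])
m=(np.abs(W[...,0]-.553)<.05)&(np.abs(W[...,1]+.163)<.05)
for lo,hi in((.072,.078),(.079,.088),(.14,.149)):
    B=W[m&(W[...,2]>lo)&(W[...,2]<hi)]; print(lo,len(B),B.mean(0) if len(B) else 0)
    if len(B): print(cv2.minAreaRect((B[:,:2]*1000).astype(np.float32)),cv2.minEnclosingCircle((B[:,:2]*1000).astype(np.float32)))
E
```

```text
[ 0.57470613 -0.17943012  0.46263046] [ 0.50574537 -0.14521599  0.32082796] [-3.14149760e+00  8.64109316e-04 -4.62860767e-01]
0.072 2203 [ 0.5561526  -0.15981285  0.07475409]
((554.9818115234375, -159.1786651611328), (69.5408935546875, 69.9834976196289), 64.55553436279297) ((554.5684204101562, -159.49734497070312), 48.381805419921875)
0.079 132 [ 0.56074737 -0.16632639  0.08272336]
((558.367919921875, -164.84336853027344), (32.96537780761719, 22.048625946044922), 43.721961975097656) ((554.6124267578125, -160.91653442382812), 16.78291130065918)
0.14 361 [ 0.5548372  -0.16123942  0.14344627]
((554.8070678710938, -161.03231811523438), (23.63420867919922, 23.052631378173828), 63.736732482910156) ((554.6121215820312, -161.18609619140625), 12.219945907592773)
```

View pics/e.png

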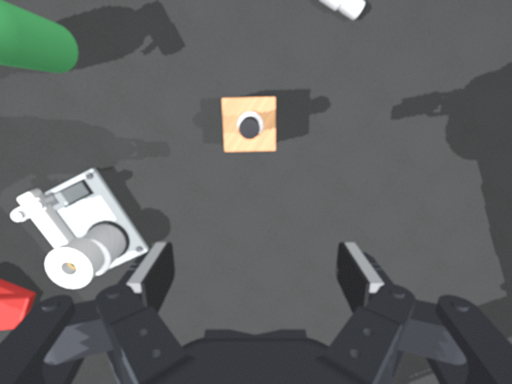

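The drift's top shows at (249,126), in the middle of the block. Moving over it and descending.

Emit:
drive_tool:
  steps:
    - {"slide": [0.015, -0.005, 0], "turn": [0, 0, 0]}
    - {"slide": [0.02, -0.006, -0.015], "turn": [0, 0, 0]}
    - {"slide": [0.014, -0.005, -0.025], "turn": [0, 0, 0]}
    - {"slide": [0, 0, -0.03], "turn": [0, 0, 0]}
    - {"slide": [0, 0, -0.03], "turn": [0, 0, 0]}
    - {"slide": [0, 0, -0.03], "turn": [0, 0, 0]}
    - {"slide": [0, 0, -0.03], "turn": [0, 0, 0]}
    - {"slide": [0, 0, -0.025], "turn": [0, 0, 0]}
    - {"slide": [0, 0, -0.02], "turn": [0, 0, 0]}
    - {"slide": [0, 0, -0.015], "turn": [0, 0, 0]}
    - {"slide": [0, 0, 0], "turn": [0, 0, 0]}
    - {"slide": [0, 0, 0], "turn": [0, 0, 0]}

```text
t: 3.85
tool_pos: [0.5549, -0.1609, 0.102]
orientation: [3.142, -0.001, -0.461]
force: [0.4, -0.5, 0.3]
opening: 0.0853
grip_force: 0.0
```

Emit:
drive_tool:
  steps:
    - {"slide": [0, 0, 0], "turn": [0, 0, 0]}
    - {"slide": [0, 0, 0], "turn": [0, 0, 0]}
    - {"slide": [0, 0, 0], "turn": [0, 0, 0]}
    - {"slide": [0, 0, 0], "turn": [0, 0, 0]}
    - {"slide": [0, 0, 0], "turn": [0, 0, 0]}
    - {"slide": [0, 0, 0], "turn": [0, 0, 0]}
    - {"slide": [0, 0, 0], "turn": [0, 0, 0]}
    - {"slide": [0, 0, 0], "turn": [0, 0, 0]}
    - {"slide": [0, 0, 0], "turn": [0, 0, 0]}
    - {"slide": [0, 0, 0], "turn": [0, 0, 0]}
  jaw: 0
  grip_force: 90

```text
t: 4.85
tool_pos: [0.5546, -0.1621, 0.1018]
orientation: [3.141, -0.001, -0.463]
force: [-1.5, -0.5, 6.1]
opening: 0.0219
grip_force: 87.8
```

Emit:
drive_tool:
  steps:
    - {"slide": [0, 0, 0.005], "turn": [0, 0, 0]}
    - {"slide": [0, 0, 0.01], "turn": [0, 0, 0]}
    - {"slide": [0, 0, 0.02], "turn": [0, 0, 0]}
    - {"slide": [0, 0, 0.02], "turn": [0, 0, 0]}
    - {"slide": [0, 0, 0.025], "turn": [0, 0, 0]}
    - {"slide": [0, 0, 0.025], "turn": [0, 0, 0]}
    - {"slide": [0, 0, 0.025], "turn": [0, 0, 0]}
    - {"slide": [0, 0, 0.015], "turn": [0, 0, 0]}
    - {"slide": [0, 0, 0.005], "turn": [0, 0, 0]}
    - {"slide": [0, 0, 0], "turn": [0, 0, 0]}
    - {"slide": [0, 0, 0], "turn": [0, 0, 0]}

```text
t: 5.95
tool_pos: [0.554, -0.1615, 0.2499]
orientation: [3.141, 0.002, -0.463]
force: [-0.2, -0.2, -4.4]
opening: 0.0217
grip_force: 88.1
```

```bash
python3 - <<'E'
from h import *
c,W,R,t,K=cap("side","f.png"); s=ctrl.sense();print(s["tool_pos"],s["orientation"],s["force"])
c2=cap("wrist","g0.png")
np.save("sidef.npy",W)
im=cv2.imread("pics/f.png")
p=R@np.array([.5546,-.162,.19])+t; u,v=(K@p/p[2])[:2]; print(u,v)
u,v=int(u),int(v)
a=cv2.resize(im[v-60:v+60,u-50:u+50],None,fx=4,fy=4,interpolation=cv2.INTER_CUBIC)
cv2.imwrite("pics/g.png",np.hstack([a,cv2.resize(cv2.imread("pics/g0.png"),(400,480))]))
for lo in np.arange(.13,.22,.01):
    B=W[(W[...,2]>lo)&(W[...,2]<lo+.01)&(np.hypot(W[...,0]-.5546,W[...,1]+.162)<.022)]
    if len(B): print(round(lo,3),len(B),B.mean(0))
E
```

```text
[ 0.55392492 -0.16159076  0.24978828] [ 3.14105046e+00  2.68287124e-03 -4.62848234e-01] [ 0.55069035 -0.47969078 -3.76364795]
229.4088522704341 224.41251298774355
0.16 14 [ 0.55201809 -0.16795558  0.16719636]
0.17 22 [ 0.5520267  -0.16878046  0.17422731]
0.18 28 [ 0.55182423 -0.16881026  0.18443575]
0.19 26 [ 0.55293239 -0.16858487  0.19441289]
0.2 27 [ 0.55297923 -0.16827935  0.20422469]
0.21 10 [ 0.55227575 -0.16947816  0.21198811]
```

View pics/g.png

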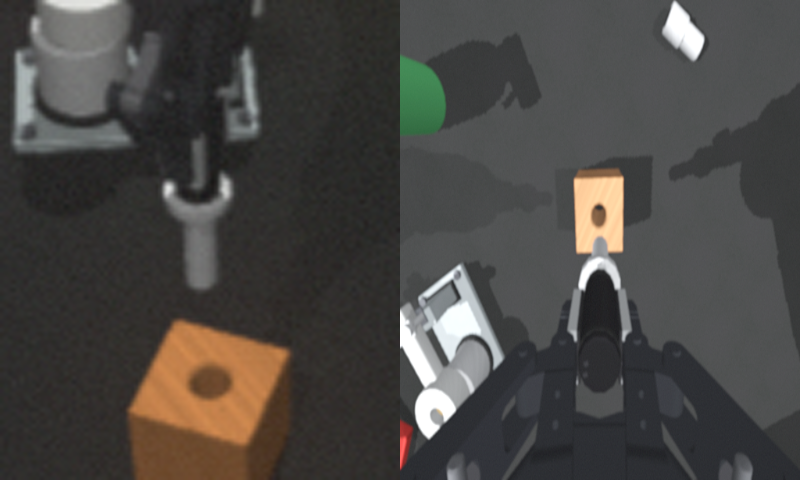

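The drift hangs straight in the jaws (left crop, nose tip at about 200,285), clear of the block. Carrying it over the eye.

Emit:
drive_tool:
  steps:
    - {"slide": [-0.003, 0.015, 0], "turn": [0, 0, 0]}
    - {"slide": [-0.005, 0.03, 0], "turn": [0, 0, 0]}
    - {"slide": [-0.007, 0.035, 0], "turn": [0, 0, 0]}
    - {"slide": [-0.007, 0.035, 0], "turn": [0, 0, 0]}
    - {"slide": [-0.007, 0.035, 0], "turn": [0, 0, 0]}
    - {"slide": [-0.007, 0.035, 0], "turn": [0, 0, 0]}
    - {"slide": [-0.007, 0.035, 0], "turn": [0, 0, 0]}
    - {"slide": [-0.007, 0.035, 0], "turn": [0, 0, 0]}
    - {"slide": [-0.005, 0.035, 0], "turn": [0, 0, 0]}
    - {"slide": [-0.004, 0.025, 0], "turn": [0, 0, 0]}
    - {"slide": [-0.002, 0.012, 0], "turn": [0, 0, 0]}
    - {"slide": [0, 0, 0], "turn": [0, 0, 0]}

```text
t: 7.25
tool_pos: [0.4928, 0.1666, 0.2508]
orientation: [3.141, 0.001, -0.46]
force: [0.2, -0.8, -4.2]
opening: 0.0222
grip_force: 88.5
```

Emit:
drive_tool:
  steps:
    - {"slide": [0, 0, -0.01], "turn": [0, 0, 0]}
    - {"slide": [0, 0, -0.01], "turn": [0, 0, 0]}
    - {"slide": [0, 0, -0.01], "turn": [0, 0, 0]}
    - {"slide": [0, 0, -0.005], "turn": [0, 0, 0]}
    - {"slide": [0, 0, 0], "turn": [0, 0, 0]}
    - {"slide": [0, 0, 0], "turn": [0, 0, 0]}

```text
t: 7.85
tool_pos: [0.4938, 0.1649, 0.2164]
orientation: [-3.142, -0.0, -0.463]
force: [-0.5, -0.7, -4.0]
opening: 0.0224
grip_force: 88.5
```

```bash
python3 - <<'E'
from h import *
a=cap("side","h1.png"); b=cap("wrist","h2.png");s=ctrl.sense();print(s["tool_pos"],s["orientation"],s["force"])
c=cap("scene","h3.png")
o=[]
for (x,f,hw) in((a,"h1.png",25),(b,"h2.png",70),(c,"h3.png",25)):
    _,W,R,t,K=x; p=R@np.array([.4929,.166,.12])+t; u,v=(K@p/p[2])[:2].astype(int); print(u,v)
    im=cv2.copyMakeBorder(cv2.imread("pics/"+f),70,70,70,70,cv2.BORDER_CONSTANT)
    o.append(cv2.resize(im[v+70-hw:v+70+hw,u+70-hw:u+70+hw],(266,266),interpolation=cv2.INTER_CUBIC))
cv2.imwrite("pics/h.png",np.hstack(o))
E
```

```text
[0.4938699  0.16515276 0.21681496] [-3.14079329e+00 -7.23892168e-04 -4.62977909e-01] [ 0.31076197 -1.27895931 -3.41010097]
199 154
255 195
259 150
```

View pics/h.png

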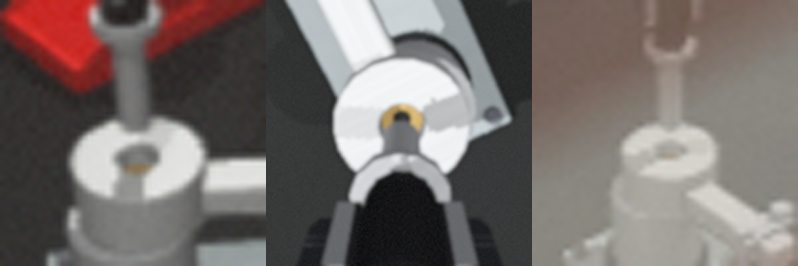

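Nose hangs just over the bore in all three crops (side: nose column 132 vs bore 136; wrist: both about 402; scene: 668 vs 670). Descending carefully.

Emit:
drive_tool:
  steps:
    - {"slide": [0, 0, -0.008], "turn": [0, 0, 0]}
    - {"slide": [0, 0, -0.006], "turn": [0, 0, 0]}
    - {"slide": [0, 0, -0.004], "turn": [0, 0, 0]}
    - {"slide": [0, 0, -0.002], "turn": [0, 0, 0]}
    - {"slide": [0, 0, 0], "turn": [0, 0, 0]}
    - {"slide": [0, 0, 0], "turn": [0, 0, 0]}

```text
t: 8.6
tool_pos: [0.4936, 0.1652, 0.1964]
orientation: [-3.141, -0.0, -0.463]
force: [-0.1, -0.6, -2.8]
opening: 0.0219
grip_force: 88.5
```

Emit:
drive_tool:
  steps:
    - {"slide": [0, 0, -0.001], "turn": [0, 0, 0]}
    - {"slide": [0, 0, -0.001], "turn": [0, 0, 0]}
    - {"slide": [0, 0, -0.001], "turn": [0, 0, 0]}
    - {"slide": [0, 0, 0], "turn": [0, 0, 0]}

```text
t: 9.0
tool_pos: [0.4934, 0.1651, 0.1931]
orientation: [3.141, 0.0, -0.463]
force: [0.5, 0.2, -2.7]
opening: 0.0225
grip_force: 88.5
```

Emit:
drive_tool:
  steps:
    - {"slide": [0, 0, -0.001], "turn": [0, 0, 0]}
    - {"slide": [0, 0, -0.001], "turn": [0, 0, 0]}
    - {"slide": [0, 0, 0], "turn": [0, 0, 0]}

```text
t: 9.3
tool_pos: [0.4934, 0.1651, 0.1911]
orientation: [3.141, 0.0, -0.463]
force: [-0.5, -0.9, -4.0]
opening: 0.0223
grip_force: 88.5
```

Emit:
drive_tool:
  steps:
    - {"slide": [0, 0, -0.001], "turn": [0, 0, 0]}
    - {"slide": [0, 0, -0.001], "turn": [0, 0, 0]}
    - {"slide": [0, 0, 0], "turn": [0, 0, 0]}

```text
t: 9.6
tool_pos: [0.4934, 0.1651, 0.1891]
orientation: [3.141, 0.0, -0.463]
force: [0.5, 0.1, -2.8]
opening: 0.022
grip_force: 88.5
```

In the bore, no contact force. Continue to the bush.

Emit:
drive_tool:
  steps:
    - {"slide": [0, 0, -0.001], "turn": [0, 0, 0]}
    - {"slide": [0, 0, -0.001], "turn": [0, 0, 0]}
    - {"slide": [0, 0, -0.001], "turn": [0, 0, 0]}
    - {"slide": [0, 0, -0.001], "turn": [0, 0, 0]}
    - {"slide": [0, 0, 0], "turn": [0, 0, 0]}

```text
t: 10.1
tool_pos: [0.4934, 0.1651, 0.1851]
orientation: [3.141, 0.0, -0.463]
force: [-0.0, -0.5, -3.4]
opening: 0.0222
grip_force: 88.5
```

Emit:
drive_tool:
  steps:
    - {"slide": [0, 0, -0.001], "turn": [0, 0, 0]}
    - {"slide": [0, 0, -0.001], "turn": [0, 0, 0]}
    - {"slide": [0, 0, -0.001], "turn": [0, 0, 0]}

```text
t: 10.4
tool_pos: [0.4935, 0.1652, 0.1822]
orientation: [3.142, 0.0, -0.463]
force: [-0.1, -0.1, -3.4]
opening: 0.022
grip_force: 88.5
```

Emit:
drive_tool:
  steps:
    - {"slide": [0, 0, -0.001], "turn": [0, 0, 0]}
    - {"slide": [0, 0, -0.001], "turn": [0, 0, 0]}
    - {"slide": [0, 0, -0.001], "turn": [0, 0, 0]}

```text
t: 10.7
tool_pos: [0.494, 0.165, 0.1806]
orientation: [-3.141, -0.002, -0.462]
force: [-3.0, -0.7, 6.5]
opening: 0.0224
grip_force: 89.5
```

Contact with the bush at about 10 N net. Pressing slowly.

Emit:
drive_tool:
  steps:
    - {"slide": [0, 0, -0.001], "turn": [0, 0, 0]}
    - {"slide": [0, 0, -0.001], "turn": [0, 0, 0]}
    - {"slide": [0, 0, -0.001], "turn": [0, 0, 0]}
    - {"slide": [0, 0, -0.001], "turn": [0, 0, 0]}

```text
t: 11.1
tool_pos: [0.494, 0.165, 0.1769]
orientation: [-3.14, -0.002, -0.462]
force: [-2.5, -0.7, 6.3]
opening: 0.0221
grip_force: 89.5
```

Emit:
drive_tool:
  steps:
    - {"slide": [0, 0, -0.001], "turn": [0, 0, 0]}
    - {"slide": [0, 0, -0.001], "turn": [0, 0, 0]}
    - {"slide": [0, 0, -0.001], "turn": [0, 0, 0]}
    - {"slide": [0, 0, -0.001], "turn": [0, 0, 0]}
    - {"slide": [0, 0, -0.001], "turn": [0, 0, 0]}

```text
t: 11.6
tool_pos: [0.494, 0.1651, 0.1719]
orientation: [-3.14, -0.002, -0.462]
force: [-2.4, -0.5, 5.8]
opening: 0.0221
grip_force: 89.5
```

Emit:
drive_tool:
  steps:
    - {"slide": [0, 0, -0.001], "turn": [0, 0, 0]}
    - {"slide": [0, 0, -0.001], "turn": [0, 0, 0]}
    - {"slide": [0, 0, -0.001], "turn": [0, 0, 0]}
    - {"slide": [0, 0, -0.001], "turn": [0, 0, 0]}
    - {"slide": [0, 0, -0.001], "turn": [0, 0, 0]}
    - {"slide": [0, 0, -0.001], "turn": [0, 0, 0]}
    - {"slide": [0, 0, -0.001], "turn": [0, 0, 0]}
    - {"slide": [0, 0, -0.001], "turn": [0, 0, 0]}

```text
t: 12.4
tool_pos: [0.4941, 0.1651, 0.1639]
orientation: [-3.14, -0.002, -0.462]
force: [-2.6, -0.4, 6.1]
opening: 0.0218
grip_force: 89.5
```

Emit:
drive_tool:
  steps:
    - {"slide": [0, 0, -0.001], "turn": [0, 0, 0]}
    - {"slide": [0, 0, -0.001], "turn": [0, 0, 0]}
    - {"slide": [0, 0, -0.001], "turn": [0, 0, 0]}
    - {"slide": [0, 0, -0.001], "turn": [0, 0, 0]}
    - {"slide": [0, 0, -0.001], "turn": [0, 0, 0]}
    - {"slide": [0, 0, -0.001], "turn": [0, 0, 0]}
    - {"slide": [0, 0, -0.001], "turn": [0, 0, 0]}

```text
t: 13.1
tool_pos: [0.4942, 0.1651, 0.157]
orientation: [-3.14, -0.002, -0.462]
force: [-2.5, -0.9, 6.6]
opening: 0.022
grip_force: 89.5
```

Emit:
drive_tool:
  steps:
    - {"slide": [0, 0, -0.001], "turn": [0, 0, 0]}
    - {"slide": [0, 0, -0.001], "turn": [0, 0, 0]}
    - {"slide": [0, 0, -0.001], "turn": [0, 0, 0]}
    - {"slide": [0, 0, -0.001], "turn": [0, 0, 0]}
    - {"slide": [0, 0, -0.001], "turn": [0, 0, 0]}
    - {"slide": [0, 0, -0.001], "turn": [0, 0, 0]}
    - {"slide": [0, 0, 0], "turn": [0, 0, 0]}
    - {"slide": [0, 0, 0], "turn": [0, 0, 0]}

```text
t: 13.9
tool_pos: [0.4942, 0.1652, 0.1508]
orientation: [-3.14, -0.002, -0.462]
force: [-2.2, -0.7, 5.3]
opening: 0.0223
grip_force: 89.5
```

```bash
python3 - <<'E'
from h import *
_,W,R,t,K=cap("side","i.png")
for dx,h in((0,0),):
    pass
# collar/nose column: gap between eye top and collar; drift axis heights
p=R@np.array([.494,.165,.115])+t;u,v=(K@p/p[2])[:2].astype(int)
im=cv2.imread("pics/i.png")[v-35:v+35,u-35:u+35]
cv2.imwrite("pics/i2.png",cv2.resize(im,(420,420),interpolation=cv2.INTER_CUBIC))
A=W[v-35:v+35,u-35:u+35].reshape(-1,3);A=A[np.hypot(A[:,0]-.494,A[:,1]-.165)<.02]
B=A[(A[:,2]>.112)&(A[:,2]<.15)];print(np.histogram(B[:,2],np.arange(.112,.15,.003)))
E
```

```text
(array([ 6,  3,  0,  3, 11,  9, 23, 17,  9, 10,  6,  5]), array([0.112, 0.115, 0.118, 0.121, 0.124, 0.127, 0.13 , 0.133, 0.136,
       0.139, 0.142, 0.145, 0.148]))
```

View pics/i2.png

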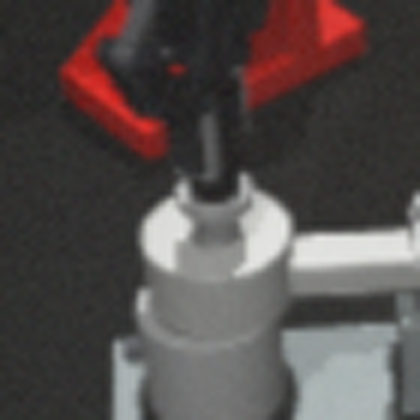

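The nose is deep in the bore, with the collar (about 212,205) roughly 17 mm above the eye's face, as intended. Withdrawing.

Emit:
drive_tool:
  steps:
    - {"slide": [0, 0, 0.003], "turn": [0, 0, 0]}
    - {"slide": [0, 0, 0.007], "turn": [0, 0, 0]}
    - {"slide": [0, 0, 0.01], "turn": [0, 0, 0]}
    - {"slide": [0, 0, 0.01], "turn": [0, 0, 0]}
    - {"slide": [0, 0, 0.01], "turn": [0, 0, 0]}
    - {"slide": [0, 0, 0.01], "turn": [0, 0, 0]}
    - {"slide": [0, 0, 0.015], "turn": [0, 0, 0]}
    - {"slide": [0, 0, 0.015], "turn": [0, 0, 0]}
    - {"slide": [0, 0, 0.015], "turn": [0, 0, 0]}
    - {"slide": [0, 0, 0.005], "turn": [0, 0, 0]}
    - {"slide": [0, 0, 0], "turn": [0, 0, 0]}

```text
t: 15.05
tool_pos: [0.4938, 0.1654, 0.2501]
orientation: [-3.14, -0.001, -0.463]
force: [-0.1, 0.3, -2.3]
opening: 0.0223
grip_force: 89.0
```

Emit:
drive_tool:
  steps:
    - {"slide": [0.002, -0.012, 0], "turn": [0, 0, 0]}
    - {"slide": [0.004, -0.025, 0], "turn": [0, 0, 0]}
    - {"slide": [0.006, -0.035, 0], "turn": [0, 0, 0]}
    - {"slide": [0.007, -0.035, 0], "turn": [0, 0, 0]}
    - {"slide": [0.007, -0.035, 0], "turn": [0, 0, 0]}
    - {"slide": [0.007, -0.035, 0], "turn": [0, 0, 0]}
    - {"slide": [0.007, -0.035, 0], "turn": [0, 0, 0]}
    - {"slide": [0.007, -0.035, 0], "turn": [0, 0, 0]}
    - {"slide": [0.007, -0.035, 0], "turn": [0, 0, 0]}
    - {"slide": [0.005, -0.03, 0], "turn": [0, 0, 0]}
    - {"slide": [0.002, -0.013, 0], "turn": [0, 0, 0]}
    - {"slide": [0, 0, 0], "turn": [0, 0, 0]}

```text
t: 16.25
tool_pos: [0.5539, -0.1618, 0.248]
orientation: [3.14, 0.002, -0.466]
force: [-0.5, 0.9, -2.9]
opening: 0.022
grip_force: 88.6
```

```bash
python3 - <<'E'
from h import *
_,W,R,t,K=cap("side","j1.png"); _,Ww,*_=cap("wrist"); s=ctrl.sense();print(s["tool_pos"],s["orientation"],s["force"])
for a,z0 in((.16,.04),):
  for lo in np.arange(.155,.22,.01):
    B=W[(W[...,2]>lo)&(W[...,2]<lo+.01)&(np.hypot(W[...,0]-.5546,W[...,1]+.162)<.022)]
    if len(B): print(round(lo,3),len(B),B.mean(0))
q=Ww[(np.abs(Ww[...,2]-.075)<.003)&(np.hypot(Ww[...,0]-.555,Ww[...,1]+.16)<.06)]
print(cv2.minAreaRect((q[:,:2]*1000).astype(np.float32)))
B=W[(abs(W[...,2]-.075)<.003)&(np.hypot(W[...,0]-.555,W[...,1]+.16)<.06)]
print(cv2.minAreaRect((B[:,:2]*1000).astype(np.float32)))
# bore: is the bush gone? depth stats inside bore from scene
_,S,*_=cap("side");
A=S[(np.hypot(S[...,0]-.493,S[...,1]-.166)<.011)];print(np.histogram(A[:,2],[0,.06,.08,.09,.1,.105,.112]))
p=R@np.array([.5546,-.162,.12])+t;u,v=(K@p/p[2])[:2].astype(int)
im=cv2.imread("pics/j1.png")[v-50:v+50,u-50:u+50];cv2.imwrite("pics/j.png",cv2.resize(im,(500,500),interpolation=cv2.INTER_CUBIC))
E
```

```text
[ 0.55406575 -0.15980077  0.24855559] [ 3.14150201e+00  1.46306171e-03 -4.63383898e-01] [-0.43900243 -0.04020359 -3.16210445]
0.155 9 [ 0.55181452 -0.16811533  0.16256876]
0.165 24 [ 0.55156356 -0.16905943  0.17039055]
0.175 28 [ 0.55247056 -0.16888949  0.18022677]
0.185 23 [ 0.55211716 -0.16925479  0.19042803]
0.195 31 [ 0.55290475 -0.16864642  0.19996999]
0.205 13 [ 0.55228934 -0.16922416  0.20912307]
0.215 20 [ 0.55384501 -0.17533215  0.22277537]
((554.8112182617188, -159.5992889404297), (70.12252807617188, 70.38712310791016), 64.79055786132812)
((553.4375610351562, -162.20645141601562), (75.02484130859375, 70.89381408691406), 65.37696838378906)
(array([0, 0, 0, 9, 9, 8]), array([0.   , 0.06 , 0.08 , 0.09 , 0.1  , 0.105, 0.112]))
```

View pics/j.png

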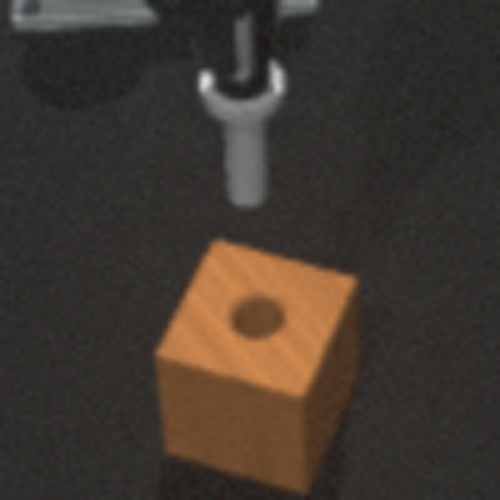

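Block hole at (258,316) lies under the nose (246,205). Nudge 1 mm in x, then lower in stages.

Emit:
drive_tool:
  steps:
    - {"slide": [0.001, 0, -0.01], "turn": [0, 0, 0]}
    - {"slide": [0, 0, -0.02], "turn": [0, 0, 0]}
    - {"slide": [0, 0, -0.02], "turn": [0, 0, 0]}
    - {"slide": [0, 0, -0.015], "turn": [0, 0, 0]}
    - {"slide": [0, 0, -0.01], "turn": [0, 0, 0]}
    - {"slide": [0, 0, -0.005], "turn": [0, 0, 0]}
    - {"slide": [0, 0, 0], "turn": [0, 0, 0]}
    - {"slide": [0, 0, 0], "turn": [0, 0, 0]}

```text
t: 17.2
tool_pos: [0.556, -0.1598, 0.17]
orientation: [-3.141, -0.001, -0.462]
force: [0.6, 1.0, -3.2]
opening: 0.0221
grip_force: 88.6
```

Emit:
drive_tool:
  steps:
    - {"slide": [0, 0, -0.002], "turn": [0, 0, 0]}
    - {"slide": [0, 0, -0.002], "turn": [0, 0, 0]}
    - {"slide": [0, 0, -0.002], "turn": [0, 0, 0]}
    - {"slide": [0, 0, -0.001], "turn": [0, 0, 0]}
    - {"slide": [0, 0, -0.001], "turn": [0, 0, 0]}
    - {"slide": [0, 0, -0.001], "turn": [0, 0, 0]}
    - {"slide": [0, 0, 0], "turn": [0, 0, 0]}

```text
t: 17.9
tool_pos: [0.5555, -0.1598, 0.1601]
orientation: [3.142, 0.0, -0.463]
force: [-1.0, 0.0, -3.7]
opening: 0.022
grip_force: 88.6
```

Emit:
drive_tool:
  steps:
    - {"slide": [0, 0, -0.001], "turn": [0, 0, 0]}
    - {"slide": [0, 0, -0.001], "turn": [0, 0, 0]}
    - {"slide": [0, 0, -0.002], "turn": [0, 0, 0]}
    - {"slide": [0, 0, 0], "turn": [0, 0, 0]}

```text
t: 18.3
tool_pos: [0.5553, -0.1598, 0.1559]
orientation: [3.141, 0.001, -0.463]
force: [-0.2, -0.7, -3.8]
opening: 0.0219
grip_force: 88.6
```

Emit:
drive_tool:
  steps:
    - {"slide": [0, 0, -0.004], "turn": [0, 0, 0]}
    - {"slide": [0, 0, -0.006], "turn": [0, 0, 0]}
    - {"slide": [0, 0, -0.007], "turn": [0, 0, 0]}
    - {"slide": [0, 0, -0.007], "turn": [0, 0, 0]}
    - {"slide": [0, 0, -0.007], "turn": [0, 0, 0]}
    - {"slide": [0, 0, -0.007], "turn": [0, 0, 0]}
    - {"slide": [0, 0, -0.006], "turn": [0, 0, 0]}
    - {"slide": [0, 0, -0.004], "turn": [0, 0, 0]}
    - {"slide": [0, 0, -0.003], "turn": [0, 0, 0]}
    - {"slide": [0, 0, -0.001], "turn": [0, 0, 0]}
    - {"slide": [0, 0, 0], "turn": [0, 0, 0]}

```text
t: 19.4
tool_pos: [0.5556, -0.1599, 0.1043]
orientation: [3.142, -0.0, -0.463]
force: [-0.2, 0.5, -2.9]
opening: 0.022
grip_force: 88.6
```

Emit:
drive_tool:
  steps:
    - {"slide": [0, 0, -0.001], "turn": [0, 0, 0]}
    - {"slide": [0, 0, -0.0007], "turn": [0, 0, 0]}
    - {"slide": [0, 0, -0.0005], "turn": [0, 0, 0]}
    - {"slide": [0, 0, 0], "turn": [0, 0, 0]}

```text
t: 19.8
tool_pos: [0.5555, -0.1599, 0.1021]
orientation: [3.142, 0.0, -0.463]
force: [-0.4, 0.4, -3.6]
opening: 0.0221
grip_force: 88.6
```

Emit:
drive_tool:
  steps:
    - {"slide": [0, 0, -0.0005], "turn": [0, 0, 0]}
    - {"slide": [0, 0, -0.0005], "turn": [0, 0, 0]}
    - {"slide": [0, 0, 0], "turn": [0, 0, 0]}

```text
t: 20.1
tool_pos: [0.5557, -0.1599, 0.1018]
orientation: [-3.142, -0.001, -0.463]
force: [-2.5, 0.9, 3.2]
opening: 0.0222
grip_force: 89.0
```

Collar is seated. Releasing.

Emit:
drive_tool:
  steps:
    - {"slide": [0, 0, 0], "turn": [0, 0, 0]}
    - {"slide": [0, 0, 0], "turn": [0, 0, 0]}
    - {"slide": [0, 0, 0], "turn": [0, 0, 0]}
    - {"slide": [0, 0, 0], "turn": [0, 0, 0]}
    - {"slide": [0, 0, 0], "turn": [0, 0, 0]}
    - {"slide": [0, 0, 0], "turn": [0, 0, 0]}
    - {"slide": [0, 0, 0], "turn": [0, 0, 0]}
    - {"slide": [0, 0, 0], "turn": [0, 0, 0]}
    - {"slide": [0, 0, 0], "turn": [0, 0, 0]}
  jaw: 1

```text
t: 21.0
tool_pos: [0.5555, -0.1598, 0.1011]
orientation: [-3.142, 0.0, -0.463]
force: [0.6, 0.1, -0.1]
opening: 0.0854
grip_force: 0.0
```

Emit:
drive_tool:
  steps:
    - {"slide": [0, 0, 0.01], "turn": [0, 0, 0]}
    - {"slide": [0, 0, 0.02], "turn": [0, 0, 0]}
    - {"slide": [0, 0, 0.03], "turn": [0, 0, 0]}
    - {"slide": [0, 0, 0.03], "turn": [0, 0, 0]}
    - {"slide": [0, 0, 0.03], "turn": [0, 0, 0]}
    - {"slide": [-0.01, 0.005, 0.03], "turn": [0, 0, 0]}
    - {"slide": [-0.02, 0.007, 0.03], "turn": [0, 0, 0]}
    - {"slide": [-0.02, 0.007, 0.03], "turn": [0, 0, 0]}
    - {"slide": [0, 0, 0.01], "turn": [0, 0, 0]}
    - {"slide": [0, 0, 0], "turn": [0, 0, 0]}
    - {"slide": [0, 0, 0], "turn": [0, 0, 0]}

```text
t: 22.1
tool_pos: [0.5055, -0.1407, 0.3203]
orientation: [-3.141, 0.001, -0.463]
force: [0.0, -0.3, -1.3]
opening: 0.0852
grip_force: 0.0
```

```bash
python3 - <<'E'
from h import *
a=cap("wrist","k1.png");W=a[1];b=cap("side","k2.png")
q=W[(np.hypot(W[...,0]-.555,W[...,1]+.16)<.03)&(W[...,2]>.138)&(W[...,2]<.16)];print(len(q),np.median(q,0))
s=ctrl.sense();print(s["tool_pos"],s["opening"],s["t"])
_,_,R,t,K=b
p=R@np.array([.4929,.166,.108])+t;u,v=(K@p/p[2])[:2].astype(int)
e=cv2.resize(cv2.imread("pics/k2.png")[v-20:v+20,u-20:u+20],(280,280),interpolation=cv2.INTER_CUBIC)
w=cv2.resize(cv2.imread("pics/k1.png"),(373,280))
cv2.imwrite("pics/k.png",np.hstack([e,w]))
E
```

```text
391 [ 0.55633249 -0.15890825  0.14351917]
[ 0.50535064 -0.14080626  0.31934222] 0.0856377704341611 22.2
```

View pics/k.png

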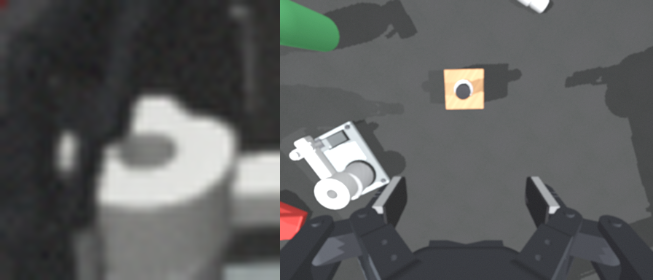

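The drift is upright in the block (463,91 in the right picture), and no brass shows in the bore any more (148,150 in the left).

```bash
python3 -c "
from rig import ctrl
print(ctrl.hand_in())"
```

```text
the job is handed in; nothing more can be done
None
```

The bush was pressed to about 0.033 m (worked out from the drift's travel), at about 10 N in the readings between moves; the drift stands released in its block, and the job was handed in at about 22 s.

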